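Refit the control knob of a hotplate

ROBOT

A 7-joint arm with a two-finger parallel gripper is mounted at the origin on a cart in front of the work surface, level with it; the furniture and walls round the work are solid. World frame = base frame: x ahead of the robot, y to its left, z up, the work surface at z = 0. Lengths are in mm, angles in rad, forces in N, time in s.
With the tool pointing down it reaches from about 425 to 800 mm from the base axis. Payload 8.3 kg.
Tool frame: the origin (TCP) lies on the mounting face of the last link; the fingertips stand 173 mm ahead of it and the grasp point (between the pads) lies 155 mm ahead of it; z points along the fingers, y is the line along which they close (so a half turn about z gives the same grasp; the last joint's range is limited). The gripper opens to 85 mm and grips with 20 to 120 N. Pads are 22 mm wide; open, the fingers measure 114 mm over their backs; the gripper's body (76 mm by 85 mm) begins 54 mm behind the grasp point. The pads swing forward as they close: fully open they stand 13 mm farther back than shut.
Start: joints at [-1.189, 0.383, 0.016, 1.37, -0.006, 1.388, -0.046], TCP at [268.885, 564.196, 404.679] pointing down, gripper open.
Joint ranges: [-2.95, 2.95], [-0.25, 2.06], [-1.52, 1.56], [0.18, 2.33], [-1.44, 4.58], [0.02, 2.06], [-3.01, 3.01]. Speed limits (rad/s): [2.39, 2.39, 3.01, 3.01, 3.14, 3.14, 3.14].

INTERFACE

Orientations are given as a unit quaternion [x, y, z, w].
In Python, from plant import monitor, get_image, get_calibration, order, boxes_of gives the robot as it stands.
- The arm moves only by the shell command python3 -m inch 'ROWS' [FORCE]. ROWS is JSON, a list of rows, each an object with "grip": the closure, from 0 (fully open) to 1 (shut); "delta_pos": the shift along the world's x, y, z in m, a list of three; "twist": the turn about the world's z in degrees. In form: [{"grip": grip, "delta_pos": [dx, dy, dz], "twist": twist}, ...]. A call has 1 to 12 rows; each row is the pose to reach, as a shift and turn from the pose commanded when the call began; what a row does not reach only later rows make up. A row lasts 1/12 s, in which the tool goes at most 41.7 mm and 7.16 degrees, less where a joint would pass 70% of its speed; a pose out of reach is approached as far as the arm can. A call with a gripper value outside its range is refused whole. The fingers move at their own pace and stop on an object; FORCE is the grip in N (left out, the last holds). Time passes only in rows, so rows that repeat a pose let the fingers close. It gives the time, the measured TCP pose, the force, the opening and the grip force at its end, in the units of the state.
- monitor.read_state(): the state, without advancing time (a new reading comes with each control period).
- get_image(name): name is "side" or "top" or "wrist"; returns (picture, depth): 420x560x3 uint8, red, green, blue; 420x560 float32, mm along the optical axis (not along the pixel's ray), 0 where there is no reading.
- get_calibration(name): a dict with "fovy" (degrees; the focal length in pixels is half the picture's height over the tangent of half this angle, whatever the lens; pixels are square), "cx", "cy" (the principal point, pixels), "R" (3x3) and "t" (3): a world point X has camera coordinates R X + t. Camera axes: x right, y down, z forward; pixel columns grow to the right and rows downward; lengths in mm; the calibration is good to about 2 mm. A picture is of the moment at which its call begins: read the wrist's pose just before it. get_calibration takes no time and is no camera call; for the wrist camera it gives the pose at the moment of the call.
- order.sign_off(): hands the job in; it is judged then, once.
Trained networks look in the newest picture that a camera, given by its name, has taken for a name from the list of things; names that differ only in an ending like _2 or _b are one class to them, and where a whole thing is asked for, a point or a joint stands for the part that bears it (a point fixed in the world has none). Each returns a list of dicts, best first, with "conf" (0 to 1); they miss things now and then, are a little off and sometimes report something else, mostly with a low value. They report only what shows in the picture. A call takes as long as a camera call. They do not tell look-alikes from the thing itself.
- boxes_of(camera, target): "box" ([left, top, right, bottom] in pixels, round what is visible of it).
The state is a dict: "t": time; "qpos": joint angles; "qvel": joint speeds; "effort": joint torques, N m; "eef_pos": TCP position; "tool_rot": TCP orientation; "contact_force": force on the tool from outside, world axes, zero at the start; "moment": the same for the moment, N m; "grip_width": finger opening in mm; "grasp_force": force on a finger pad.
Only numpy, scipy, OpenCV 4.12 (cv2) and the standard library are available. Lean on these libraries where they do the work, as an engineer would, in place of code of your own. Each camera call takes 0.05 s, during which the arm holds its last target. There are 200 camera calls.

TASK

The control knob of the table-top hotplate has come off and stands loose on the worktop. First slide the hotplate's main switch all the way to its off end, the end marked with a small ring; then pick up the knob, turn it so that the flat in its bore matches the flat of the D-shaped spindle, push it fully onto the spindle and press it in against the spindle's spring. Finish while the gripper is still holding the knob pressed in: do not let go or ease off, and leave the spice jar, the salt mill and the kitchen timer standing where they are.

Things in the scene. Friction and masses are not known exactly. Their poses are not given: they have to be found in the camera images.
- hotplate_mid (a point): Middle of the deck (top face, 60 mm above the worktop) of a fixed steel table-top hotplate, 260 mm (x) by 320 mm (y); +x points to its back, +y to its left. A round dark plate 156 mm across stands 12 mm above the deck at the back. Controls are along the front: spindle at x -88, y +75 mm; switch on a track along y at x -88 mm, from y -100 (on) to -50 mm (off).
- switch (a joint): Main slide switch: 0 at the on end (bar mark), 0.050 m at the off end (ring mark); it slides along the hotplate's +y and stays where it is left; sliding takes about 3 N.
- switch_grip (a point): Centre of the switch's upright grey grip, a block 12 x 12 mm and 20 mm high (from 66 to 86 mm above the worktop; this point at 76 mm); around it the track's plate lies at 63 mm, the deck at 60 mm. Axes as the hotplate.
- switch_off_mark (a point): Centre of the small raised ring mark (15 mm across) on the deck beyond the off end of the track.
- shaft_tip (a point): Centre of the top end of the upright steel D-shaped spindle, 84 mm above the worktop and 20 mm above its collar when not pressed; 14 mm in diameter, one flat 3.5 mm from the axis, the last 3.5 mm tapered. +x points out of the flat, which faces within 0.6 rad of straight back to the robot (world -x); a small steel tab on the collar points the same way; z up. The spindle can be turned, but stiffly (0.12 N m).
- spindle (a joint): How far the spindle is pressed down: 0 at rest, 0.005 m at its stop; the spring starts to give at 3 N and the stop is reached at about 8 N.
- knob_centre (a point): Loose black control knob standing upright on the worktop, 44 mm high, about 60 g; point on its axis, half-way up. Round skirt 44 mm across, 19 mm high; above it a bar grip 12 mm wide, 40 mm long, 25 mm high along the knob's x. One end of the bar (+x) is a pointed nose with a pale line on top; the other is blunt. Fully on the spindle, this point is 8 mm above the spindle's top end.
- knob_bore (a point): Centre of the mouth of the knob's D-shaped bore, in its underside. Bore 14 mm deep, 16 mm in diameter, its flat 4.5 mm from the axis on the nose side (+x): the knob fits with its nose pointing the way the spindle's flat faces. At the start the nose points within 0.9 rad of straight back to the robot (world -x). Axes as the knob.
- spice_jar: Bystander: glass spice jar with a green cap, 46 mm across, 106 mm high; origin at the centre of its underside.
- salt_mill: Bystander: small glass salt shaker with a grey top, 44 mm across, 90 mm high; origin at the centre of its underside.
- timer: Bystander: round cream kitchen timer, 65 mm across, 46 mm high; origin at the centre of its underside.
Not all that is in view belongs to the job. Of the things shaped like the part that bears knob_centre, the black one is meant.

How it is judged:
By the outcome, as a careful person would: the job done as asked, in the order asked, and still so for the second after the job is handed in, while the arm keeps its last pose, push and grip.
It also fails if it takes over 53 s, if anything falls off the work surface, if the arm or the gripper's body presses on something with over 40 N, if the wrist force passes 120 N, or if a joint passes its speed limit or range.

## Working session

There is one attempt and no reset: what is moved stays moved. The work goes in short steps, Python scripts to look and compute and a shell command to move; the robot and the scene stay as the last step left them, time stands still between calls to the robot, and variables do not carry over. Pictures are saved under pics/ and viewed, at most 10 in all, crops included, and the job is handed in when it is done.

```bash
ls; mkdir -p pics; cat > h.py <<'E'
import numpy as np, cv2
from plant import monitor,get_image,get_calibration,order,boxes_of
def cal(n):
    c=get_calibration(n); f=210/np.tan(np.radians(c["fovy"])/2)
    return f,c["cx"],c["cy"],np.array(c["R"]),np.array(c["t"])
def cloud(d,c):
    f,cx,cy,R,t=c; v,u=np.mgrid[0:d.shape[0],0:d.shape[1]]
    P=np.stack([(u-cx)/f*d,(v-cy)/f*d,d],-1)
    return (P-t)@R
def save(n,im): cv2.imwrite("pics/"+n,im[...,::-1])
def proj(X,c):
    f,cx,cy,R,t=c; p=R@np.array(X)+t; return p[:2]/p[2]*f+[cx,cy]
E
python3 - <<'E'
from h import *
for n in("top","side"):
    c=cal(n); im,d=get_image(n); save(n+"0.png",im); np.savez(n+"0",im=im,d=d)
    P=cloud(d,c); print(n,c[0],c[1:3],"campos",-c[3].T@c[4])
    for tg in("hotplate_mid","switch_grip","switch","shaft_tip","spindle","knob_centre","spice_jar","salt_mill","timer"):
        for b in boxes_of(n,tg)[:3]:
            l,t,r,bo=b["box"]; u,v=int((l+r)/2),int((t+bo)/2)
            print(tg,round(b["conf"],2),np.round(b["box"]),np.round(P[v,u]))
print(monitor.read_state())
E
```

```text
pics
top 380.33814004134314 (274.8090442343558, 208.87453690850097) campos [453.3421933   85.6934708  940.89571776]
hotplate_mid 0.97 [284. 103. 431. 232.] [453.  86. 941.]
switch_grip 0.41 [395. 207. 400. 211.] [ 513. -194.   84.]
switch 0.61 [393. 208. 402. 212.] [ 510. -192.   89.]
spindle 0.51 [151. 139. 181. 168.] [622. 330. 102.]
spindle 0.34 [393. 207. 400. 210.] [ 512. -191.   86.]
knob_centre 0.84 [224. 188. 242. 210.] [527. 183.  48.]
knob_centre 0.77 [171. 254. 192. 274.] [375. 298.  45.]
knob_centre 0.58 [182. 179. 199. 196.] [554. 284.  45.]
spice_jar 0.88 [146. 138. 179. 169.] [621. 335. 107.]
salt_mill 0.66 [240. 146. 257. 170.] [620. 146.  88.]
timer 0.55 [116. 254. 146. 281.] [362. 418.  35.]
side 469.7780289071118 (272.63932456727616, 203.6178301119777) campos [  15.67828405 -688.99508639  729.98625582]
hotplate_mid 0.97 [277. 189. 453. 316.] [ 579. -164.   60.]
switch_grip 0.67 [287. 168. 306. 201.] [616. 142.  49.]
switch_grip 0.42 [348. 263. 355. 277.] [ 508. -202.   78.]
switch 0.68 [346. 264. 356. 279.] [ 510. -201.   70.]
spindle 0.36 [305. 219. 311. 227.] [52
[... 402 characters left out ...]
'qpos': array([-1.18892468,  0.38339892,  0.01634896,  1.37010295, -0.00629449,
        1.38819014, -0.04648796]), 'qvel': array([ 0.00186355, -0.00021877,  0.00046466, -0.00144598,  0.00177816,
       -0.00026285, -0.00053077]), 'effort': array([ 3.12209877e-04, -6.27362394e+01,  8.42901561e-01, -3.72086585e+01,
        1.65814563e-02,  2.71202764e-03, -1.35969069e-05]), 'eef_pos': array([268.84796429, 564.21366131, 404.6782821 ]), 'tool_rot': array([ 2.20505384e-01,  9.75385756e-01, -1.78951982e-05, -4.09014772e-05]), 'contact_force': array([ 0.00351752, -0.80558435,  1.09708137]), 'moment': array([-0.02514255, -0.04680007,  0.03199262]), 'grasp_force': 0.0, 'grip_width': 85.6352527674972}
```

```bash
python3 - <<'E'
from h import *
z=np.load("top0.npz"); im=z["im"]
a=cv2.resize(im[100:300,110:440],(792,480),interpolation=cv2.INTER_CUBIC)
save("topc.png",a)
E
```

```text
(no output)
```

View pics/topc.png

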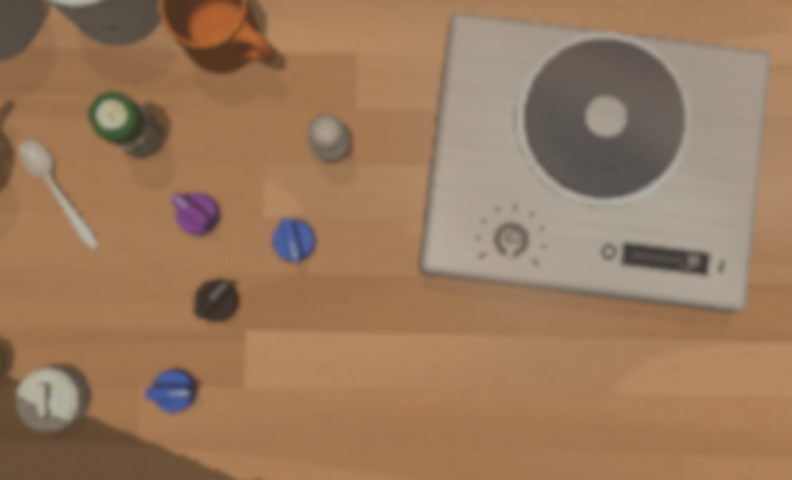

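The crop is at 2.4x scale. It shows the hotplate yawed about -7°, with the switch grip near (693,262) at the bar end and the ring at (608,251). The spindle is near (511,240) and the black knob near (217,300), with purple and blue decoys around it.

```bash
cat >> h.py <<'E'
def ray(uv,z,c):
    f,cx,cy,R,t=c; d=R.T@np.array([(uv[0]-cx)/f,(uv[1]-cy)/f,1]); o=-R.T@t
    return o+d*(z-o[2])/d[2]
E
python3 - <<'E'
from h import *
c=cal("top"); q=lambda x,y,z: ray((110+x/2.4,100+y/2.4),z,c)
C=[q(*p,60) for p in((455,14),(768,52),(745,308),(422,270))]
m=sum(C)/4; print("mid",m)
ex=C[0]-C[3]+C[1]-C[2]; yaw=np.arctan2(ex[1],ex[0]); print("yaw",np.degrees(yaw),np.linalg.norm(ex)/2)
R=np.array([[np.cos(yaw),-np.sin(yaw)],[np.sin(yaw),np.cos(yaw)]])
for n,p in(("spindle",(-88,75)),("on",(-88,-100)),("off",(-88,-50))): print(n,m[:2]+R@p)
print("spindle seen",q(511,240,78),"ring",q(608,251,60),"grip",q(693,261,86),"knob",q(217,300,40))
cw=cal("wrist"); s=monitor.read_state()
print("wrist cam rel",-cw[3].T@cw[4]-s["eef_pos"],cw[3][2],cw[0])
E
```

```text
mid [ 609.21034308 -112.32881283   60.        ]
yaw -5.641972544826201 253.39141921914572
spindle [529.01004132 -29.04068885]
on [ 511.80545245 -203.1929272 ]
off [ 516.72104927 -153.43514481]
spindle seen [527.44357495 -26.78617284  78.        ] ring [ 520.47120127 -123.2871446    60.        ] grip [ 510.90811717 -197.1685297    86.        ] knob [464.7264343  257.13275388  40.        ]
wrist cam rel [-67.80693995  32.80519892 -30.7966851 ] [ 0.26370443 -0.12678427 -0.95623518] 320.8610287548464
```

```bash
python3 -m inch '[{"grip":0,"delta_pos":[0.03,-0.04,0],"twist":3},{"grip":0,"delta_pos":[0.05,-0.075,-0.01],"twist":8},{"grip":0,"delta_pos":[0.07,-0.11,-0.02],"twist":13},{"grip":0,"delta_pos":[0.09,-0.145,-0.03],"twist":18},{"grip":0,"delta_pos":[0.11,-0.18,-0.04],"twist":18},{"grip":0,"delta_pos":[0.13,-0.215,-0.055],"twist":18},{"grip":0,"delta_pos":[0.155,-0.25,-0.055],"twist":18},{"grip":0,"delta_pos":[0.175,-0.285,-0.055],"twist":18},{"grip":0,"delta_pos":[0.196,-0.307,-0.055],"twist":18},{"grip":0,"delta_pos":[0.196,-0.307,-0.055],"twist":18},{"grip":0,"delta_pos":[0.196,-0.307,-0.055],"twist":18}]' && python3 - <<'E'
from h import *
s=monitor.read_state(); c=cal("wrist"); im,d=get_image("wrist"); save("w1.png",im); np.savez("w1",im=im,d=d)
P=cloud(d,c)
print(s["eef_pos"],s["tool_rot"],boxes_of("wrist","knob_centre"))
for b in boxes_of("wrist","knob_centre"):
    l,t,r,bo=map(int,b["box"]); q=P[t:bo,l:r].reshape(-1,3); q=q[(q[:,2]>30)&(q[:,2]<60)]; print(q.mean(0),q.min(0),q.max(0))
E
```

```text
t: 1.92
eef_pos: [466.5, 254.5, 349.9]
tool_rot: [0.068, 0.998, -0.0, 0.0]
contact_force: [-0.5, 1.1, -0.5]
grip_width: 85.4
grasp_force: 0.0
[466.51456753 254.52343276 349.91982112] [ 6.82326723e-02  9.97669341e-01 -1.80426419e-04  3.95892628e-04] [{'box': [303.5, 246.2, 346.9, 298.5], 'conf': 0.86}, {'box': [204.5, 236.1, 246.8, 291.4], 'conf': 0.83}, {'box': [294.4, 60.3, 349.4, 111.6], 'conf': 0.71}]
[549.9573695  288.10559528  41.32725939] [535.71587666 269.27576477  30.19115353] [568.84566539 307.05031646  45.87748015]
[522.69282144 189.70684032  41.33791248] [502.26434069 178.28510741  30.00928204] [545.30354665 199.70234807  46.04700417]
[372.88250024 303.10136181  43.28103023] [365.84637766 280.11093144  30.29780819] [379.31370192 324.17740424  47.15508757]
```

View pics/w1.png

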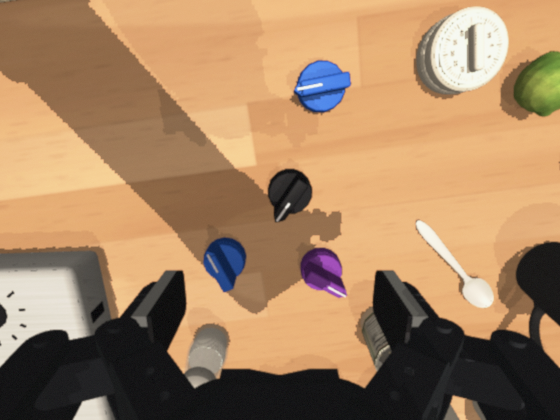

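```bash
python3 - <<'E'
from h import *
z=np.load("w1.npz"); im,d=z["im"],z["d"]; c=cal("wrist")
a=cv2.resize(im[160:230,260:325],(520,560),interpolation=cv2.INTER_CUBIC)
a=np.clip((a/255.)**0.5*255,0,255).astype(np.uint8)
P=cloud(d,c); Z=P[...,2]; b=np.clip(Z[160:230,260:325]*4,0,255).astype(np.uint8)
b=cv2.resize(b,(260,280),interpolation=cv2.INTER_NEAREST); e=np.zeros((560,260,3),np.uint8); e[:280]=b[...,None]
save("w1c.png",np.hstack([a,e]))
m=np.zeros(Z.shape,bool); m[160:230,260:325]=1
q=P[m&(Z>36)&(Z<50)]; r=cv2.minAreaRect(q[:,:2].astype(np.float32)); print("bar",len(q),r,q.mean(0))
q=P[m&(Z>10)&(Z<24)]; print("skirt",len(q),cv2.minEnclosingCircle(q[:,:2].astype(np.float32)),q.mean(0))
E
```

```text
bar 666 ((462.7810363769531, 268.6502380371094), (12.2725830078125, 44.66099548339844), 48.76171112060547) [460.95957994 269.47532223  43.08977565]
skirt 907 ((460.5750732421875, 270.43304443359375), 21.644418716430664) [457.13069237 269.29526042  18.13079959]
```

View pics/w1c.png

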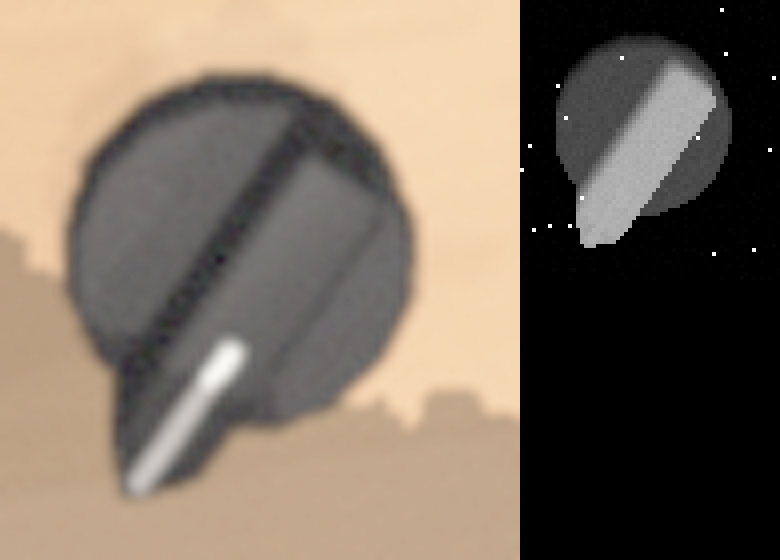

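The view is clear: the nose, with its pale line, points down-left in the wrist image, which is world +x/-y. The task says it starts pointing toward -x, so I'll check this again from close up. Next is the switch, with a look at the spindle on the way.

```bash
python3 - <<'E'
from h import *
s=monitor.read_state(); c=cal("wrist"); im,d=get_image("wrist"); P=cloud(d,c); Z=P[...,2]
m=np.zeros(Z.shape,bool); m[150:240,250:335]=1
q=P[m&(Z>36)&(Z<50)]; print("wrist still",s["eef_pos"],cv2.minAreaRect(q[:,:2].astype(np.float32)))
z=np.load("top0.npz"); P=cloud(z["d"],cal("top")); Z=P[...,2]; m[:]=0; m[210:240,188:213]=1
q=P[m&(Z>36)&(Z<50)]; print("top",len(q),cv2.minAreaRect(q[:,:2].astype(np.float32)))
E
python3 -m inch '[{"grip":0,"delta_pos":[0.004,-0.025,-0.005],"twist":0},{"grip":0,"delta_pos":[0.008,-0.06,-0.01],"twist":0},{"grip":0,"delta_pos":[0.012,-0.1,-0.015],"twist":2},{"grip":0,"delta_pos":[0.016,-0.14,-0.02],"twist":2},{"grip":0,"delta_pos":[0.02,-0.18,-0.025],"twist":2},{"grip":0,"delta_pos":[0.024,-0.22,-0.03],"twist":2},{"grip":0,"delta_pos":[0.028,-0.26,-0.035],"twist":2},{"grip":0,"delta_pos":[0.032,-0.30,-0.04],"twist":2},{"grip":0,"delta_pos":[0.036,-0.34,-0.045],"twist":2},{"grip":0,"delta_pos":[0.036,-0.37,-0.05],"twist":2},{"grip":0,"delta_pos":[0.036,-0.387,-0.05],"twist":2},{"grip":0,"delta_pos":[0.036,-0.387,-0.05],"twist":2}]'
python3 - <<'E'
from h import *
s=monitor.read_state(); c=cal("wrist"); im,d=get_image("wrist"); save("w2.png",im); np.savez("w2",im=im,d=d,R=c[3],t=c[4])
P=cloud(d,c); print(s["eef_pos"])
for tg in("switch_grip","shaft_tip","switch_off_mark","hotplate_mid"):
  for b in boxes_of("wrist",tg)[:2]:
    l,t,r,bo=map(int,b["box"]); print(tg,b, P[(t+bo)//2,(l+r)//2])
E
```

```text
wrist still [464.15181631 258.46431502 349.66312546] ((465.52655029296875, 264.4720458984375), (12.188835144042969, 44.579261779785156), 48.602596282958984)
top 98 ((467.7188415527344, 262.9907531738281), (11.5491361618042, 42.86151885986328), 46.848506927490234)
t: 3.12
eef_pos: [500.4, -133.3, 299.6]
tool_rot: [0.05, 0.999, -0.001, -0.0]
contact_force: [-1.5, 0.3, 0.7]
grip_width: 85.5
grasp_force: 0.0
[ 500.35186662 -133.28235058  299.55816388]
switch_grip {'box': [176.9, 245.7, 204.4, 273.7], 'conf': 0.78} [ 506.47137039 -190.8362109    81.93743804]
shaft_tip {'box': [424.7, 251.5, 459.3, 277.2], 'conf': 0.79} [525.23067208 -32.72261509  83.56891162]
switch_off_mark {'box': [98.7, 184.0, 560.0, 418.4], 'conf': 0.83} [ 559.55891571 -102.21632392   60.60919184]
switch_off_mark {'box': [174.8, 245.0, 203.1, 273.8], 'conf': 0.18} [ 505.858054   -191.7016148    83.05933818]
hotplate_mid {'box': [97.2, 182.3, 558.3, 417.6], 'conf': 0.67} [ 558.66737833 -103.43546092   59.13034698]
```

View pics/w2.png

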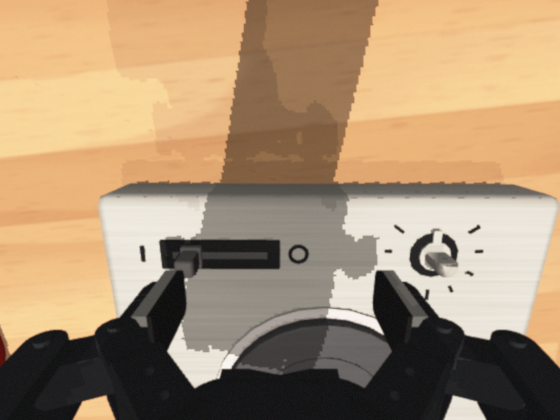

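The wrist view shows the switch grip at (187,258) by the bar mark and the ring at (298,254). The spindle is at (437,258), with its tab pointing up toward -x. I'll measure precisely now that the arm is at rest.

```bash
cat > m.py <<'E'
from h import *
s=monitor.read_state(); c=cal("wrist"); im,d=get_image("wrist"); np.savez("w3",im=im,d=d,R=c[3],t=c[4])
P=cloud(d,c); Z=P[...,2]; print(s["eef_pos"])
def reg(u0,v0,u1,v1,z0,z1):
    m=np.zeros(Z.shape,bool); m[v0:v1,u0:u1]=1; return P[m&(Z>z0)&(Z<z1)]
q=reg(165,230,215,285,80,92); print("grip top",len(q),q.mean(0),cv2.minAreaRect(q[:,:2].astype(np.float32)))
q=reg(415,225,470,285,79.5,90); print("tip",len(q),q.mean(0),cv2.minAreaRect(q[:,:2].astype(np.float32)))
q=reg(415,225,470,285,64,76); print("collar",len(q),q.mean(0),q[:,2].mean())
a=np.hstack([cv2.resize(im[220:290,400:480],(480,420),interpolation=cv2.INTER_CUBIC),cv2.cvtColor(cv2.resize(np.clip((Z[220:290,400:480]-55)*8,0,255).astype(np.uint8),(320,420),interpolation=0),8)[:,:320]]) 
save("w3c.png",a)
E
python3 m.py
```

```text
[ 501.32085869 -127.63791067  299.69703635]
grip top 293 [ 508.73386401 -193.500773     84.48488142] ((511.2119140625, -194.82138061523438), (12.919440269470215, 12.284088134765625), 82.98783111572266)
tip 289 [528.93613658 -28.34915261  82.71481797] ((530.2908325195312, -27.445213317871094), (13.877891540527344, 10.206609725952148), 85.34075927734375)
collar 362 [524.9184675  -28.381854    67.91911305] 67.91911304964947
```

View pics/w3c.png

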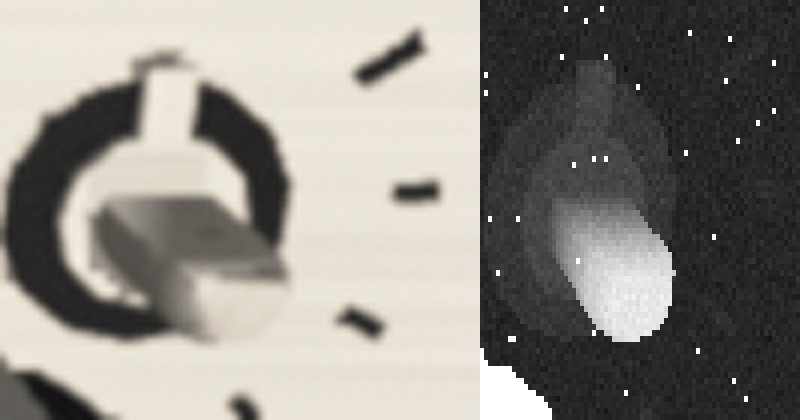

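```bash
python3 -m inch '[{"grip":0,"delta_pos":[0.005,-0.03,0],"twist":0},{"grip":0,"delta_pos":[0.0103,-0.0647,-0.01],"twist":0},{"grip":0,"delta_pos":[0.0103,-0.0647,-0.03],"twist":0},{"grip":0,"delta_pos":[0.0103,-0.0647,-0.045],"twist":0},{"grip":0,"delta_pos":[0.0103,-0.0647,-0.057],"twist":0},{"grip":0.5,"delta_pos":[0.0103,-0.0647,-0.057],"twist":0},{"grip":1,"delta_pos":[0.0103,-0.0647,-0.057],"twist":0},{"grip":1,"delta_pos":[0.0103,-0.0647,-0.057],"twist":0},{"grip":1,"delta_pos":[0.0103,-0.0647,-0.057],"twist":0},{"grip":1,"delta_pos":[0.0103,-0.0647,-0.057],"twist":0},{"grip":1,"delta_pos":[0.0103,-0.0647,-0.057],"twist":0},{"grip":1,"delta_pos":[0.0103,-0.0647,-0.057],"twist":0}]' 20
```

```text
t: 4.42
eef_pos: [511.5, -194.6, 243.5]
tool_rot: [0.048, 0.999, -0.0, 0.001]
contact_force: [-0.8, 0.2, 5.4]
grip_width: 11.6
grasp_force: 23.7
```

```bash
python3 -m inch '[{"grip":1,"delta_pos":[0.001,0.008,0.001],"twist":0},{"grip":1,"delta_pos":[0.002,0.017,0.001],"twist":0},{"grip":1,"delta_pos":[0.0025,0.026,0.001],"twist":0},{"grip":1,"delta_pos":[0.0035,0.035,0.001],"twist":0},{"grip":1,"delta_pos":[0.0045,0.044,0.001],"twist":0},{"grip":1,"delta_pos":[0.005,0.052,0.001],"twist":0},{"grip":1,"delta_pos":[0.005,0.054,0.001],"twist":0},{"grip":1,"delta_pos":[0.005,0.054,0.001],"twist":0},{"grip":1,"delta_pos":[0.005,0.054,0.001],"twist":0},{"grip":1,"delta_pos":[0.005,0.054,0.001],"twist":0}]'
```

```text
t: 5.25
eef_pos: [515.5, -149.1, 243.9]
tool_rot: [0.052, 0.999, -0.006, 0.002]
contact_force: [7.6, -32.7, -14.8]
grip_width: 11.4
grasp_force: 21.6
```

```bash
python3 -m inch '[{"grip":1,"delta_pos":[-0.0005,-0.007,0],"twist":0},{"grip":0,"delta_pos":[-0.0005,-0.007,0],"twist":0},{"grip":0,"delta_pos":[-0.0005,-0.007,0],"twist":0},{"grip":0,"delta_pos":[-0.0005,-0.007,0],"twist":0},{"grip":0,"delta_pos":[-0.0005,-0.007,0.01],"twist":0},{"grip":0,"delta_pos":[-0.0005,0,0.03],"twist":0},{"grip":0,"delta_pos":[-0.0005,0.02,0.05],"twist":0},{"grip":0,"delta_pos":[-0.005,0.05,0.06],"twist":0},{"grip":0,"delta_pos":[-0.01,0.07,0.06],"twist":0},{"grip":0,"delta_pos":[-0.01,0.07,0.06],"twist":0},{"grip":0,"delta_pos":[-0.01,0.07,0.06],"twist":0},{"grip":0,"delta_pos":[-0.01,0.07,0.06],"twist":0}]'
python3 - <<'E'
from h import *
s=monitor.read_state(); c=cal("wrist"); im,d=get_image("wrist"); save("w4.png",im); np.savez("w4",im=im,d=d,R=c[3],t=c[4])
P=cloud(d,c); Z=P[...,2]; print(s["eef_pos"],s["tool_rot"])
def near(x,y,r,z0,z1): return P[(np.hypot(P[...,0]-x,P[...,1]-y)<r)&(Z>z0)&(Z<z1)]
q=near(516,-149,20,81,92); print("grip",len(q),q.mean(0),cv2.minAreaRect(q[:,:2].astype(np.float32)))
for z0 in(79.5,81,82,83):
  q=near(529,-28,16,z0,90); print("tip",len(q),q.mean(0),cv2.minAreaRect(q[:,:2].astype(np.float32)))
E
```

```text
t: 6.25
eef_pos: [506.1, -70.6, 304.2]
tool_rot: [0.048, 0.999, -0.0, 0.0]
contact_force: [0.5, -0.1, 0.4]
grip_width: 85.4
grasp_force: 0.0
[506.13670055 -70.64033982 304.16185193] [ 4.75851444e-02  9.98867163e-01 -9.00880987e-05  1.91221877e-04]
grip 366 [ 514.6779476  -150.16453967   85.00678449] ((515.2828369140625, -150.71395874023438), (13.108016014099121, 11.540314674377441), 87.90584564208984)
tip 272 [528.74316346 -27.49806546  82.77118122] ((529.5866088867188, -27.012489318847656), (10.774426460266113, 13.633788108825684), 5.341154098510742)
tip 233 [529.08462444 -27.36360104  83.17715621] ((529.998046875, -27.130966186523438), (13.182459831237793, 10.218254089355469), 82.6707992553711)
tip 184 [529.29800213 -27.33441756  83.62637325] ((529.5910034179688, -27.13909912109375), (11.801897048950195, 8.912358283996582), 88.9106216430664)
tip 149 [529.58000167 -27.31428     83.88814261] ((529.7910766601562, -27.387784957885742), (10.43575382232666, 8.639415740966797), 85.4351577758789)
```

View pics/w4.png

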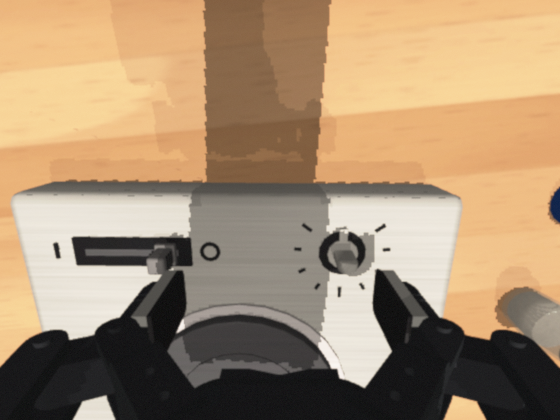

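Switch-grip-to-spindle spacing is 124 mm against 125 mm nominal, and I felt a hard stop, so the switch is at its off end. Next I'll work out the flat direction from the tab and check the margin on joint 7.

```bash
python3 - <<'E'
from h import *
print(np.round(monitor.read_state()["qpos"],3))
ax=np.array([528.4,-27.2])
for n in("w3","w4"):
    z=np.load(n+".npz"); f,cx,cy,_,_=cal("wrist"); c=(f,cx,cy,z["R"],z["t"]); P=cloud(z["d"],c); im=z["im"].astype(int)
    r=np.hypot(P[...,0]-ax[0],P[...,1]-ax[1]); a=np.degrees(np.arctan2(P[...,1]-ax[1],P[...,0]-ax[0]))%360
    br=im.sum(-1)
    for lo,hi in((11,13),(13,15),(15,17)):
        m=(r>lo)&(r<hi)&(a>130)&(a<230)&(P[...,2]<75)
        h=[(int(k),int(br[m&(a>=k)&(a<k+8)].mean()) if (m&(a>=k)&(a<k+8)).any() else 0, round(float(np.median(P[...,2][m&(a>=k)&(a<k+8)])),1)) for k in range(134,226,8)]
        print(n,lo,h)
E
```

```text
[-0.292  0.223  0.424  1.836 -0.102  1.104  1.643]
w3 11 [(134, 116, 61.9), (142, 121, 61.6), (150, 280, 62.3), (158, 528, 63.9), (166, 670, 63.4), (174, 686, 63.7), (182, 582, 63.4), (190, 146, 62.4), (198, 121, 61.9), (206, 119, 61.6), (214, 118, 61.6), (222, 117, 62.2)]
w3 13 [(134, 121, 62.0), (142, 120, 61.8), (150, 140, 62.2), (158, 530, 63.7), (166, 679, 63.9), (174, 687, 63.9), (182, 447, 62.7), (190, 118, 62.0), (198, 121, 62.0), (206, 122, 61.9), (214, 124, 61.4), (222, 121, 61.9)]
w3 15 [(134, 478, 61.4), (142, 438, 61.3), (150, 458, 61.3), (158, 451, 63.4), (166, 676, 64.3), (174, 639, 63.8), (182, 465, 61.3), (190, 422, 60.8), (198, 441, 61.0), (206, 428, 60.6), (214, 384, 60.5), (222, 264, 61.2)]
w4 11 [(134, 95, 61.9), (142, 91, 61.5), (150, 114, 62.1), (158, 364, 63.4), (166, 430, 63.5), (174, 437, 63.6), (182, 386, 63.5), (190, 98, 61.8), (198, 84, 61.7), (206, 87, 61.7), (214, 79, 61.7), (222, 79, 61.6)]
w4 13 [(134, 123, 61.1), (142, 116, 61.8), (150, 107, 61.7), (158, 350, 62.7), (166, 453, 63.5), (174, 443, 62.8), (182, 305, 63.0), (190, 81, 61.8), (198, 88, 62.0), (206, 91, 61.6), (214, 83, 61.8), (222, 85, 61.9)]
w4 15 [(134, 482, 61.3), (142, 455, 61.4), (150, 430, 61.0), (158, 426, 62.6), (166, 637, 64.2), (174, 521, 64.0), (182, 392, 61.8), (190, 257, 61.6), (198, 340, 60.6), (206, 331, 60.1), (214, 258, 61.1), (222, 222, 61.4)]
```

```bash
python3 -m inch '[{"grip":0,"delta_pos":[-0.005,0.025,0],"twist":-3},{"grip":0,"delta_pos":[-0.01,0.06,0],"twist":-9},{"grip":0,"delta_pos":[-0.014,0.1,0],"twist":-15},{"grip":0,"delta_pos":[-0.018,0.14,0],"twist":-21},{"grip":0,"delta_pos":[-0.022,0.18,0],"twist":-27},{"grip":0,"delta_pos":[-0.026,0.22,0],"twist":-33},{"grip":0,"delta_pos":[-0.03,0.26,0],"twist":-36},{"grip":0,"delta_pos":[-0.035,0.295,0],"twist":-36},{"grip":0,"delta_pos":[-0.038,0.32,-0.005],"twist":-36},{"grip":0,"delta_pos":[-0.04,0.335,-0.01],"twist":-36},{"grip":0,"delta_pos":[-0.04,0.335,-0.01],"twist":-36},{"grip":0.1,"delta_pos":[-0.04,0.335,-0.01],"twist":-36}]'
python3 -m inch '[{"grip":0.1,"delta_pos":[0,0,0],"twist":0},{"grip":0.1,"delta_pos":[0,0,0],"twist":0}]'
cat > k.py <<'E'
from h import *
s=monitor.read_state(); c=cal("wrist"); im,d=get_image("wrist"); P=cloud(d,c); Z=P[...,2]
n=s["tool_rot"]; print(s["eef_pos"],"tool y deg",90-2*np.degrees(np.arctan2(n[0],n[1])))
q=P[(np.hypot(P[...,0]-465,P[...,1]-264)<32)&(Z>37)&(Z<50)]; r=cv2.minAreaRect(q[:,:2].astype(np.float32)); print(len(q),r,q[:,2].mean())
q=P[(np.hypot(P[...,0]-465,P[...,1]-264)<32)&(Z>16)&(Z<22)]; print("skirt",cv2.minEnclosingCircle(q[:,:2].astype(np.float32)))
q=P[(np.hypot(P[...,0]-465,P[...,1]-264)<32)&(Z>5)&(Z<15)]; print("skirt side",len(q),cv2.minEnclosingCircle(q[:,:2].astype(np.float32)))
E
python3 k.py
```

```text
t: 7.3
eef_pos: [466.6, 263.5, 292.9]
tool_rot: [0.354, 0.935, -0.001, -0.0]
contact_force: [0.1, -0.1, -0.5]
grip_width: 77.2
grasp_force: 0.0
t: 7.47
eef_pos: [467.2, 262.1, 293.8]
tool_rot: [0.356, 0.935, -0.0, 0.0]
contact_force: [0.0, 0.3, -0.4]
grip_width: 76.9
grasp_force: 0.0
[467.19378117 262.14833316 293.81519565] tool y deg 48.299170447990875
924 ((465.6063537597656, 264.4677429199219), (11.4759521484375, 44.95198440551758), 48.49153137207031) 43.59148747891762
skirt ((463.780517578125, 266.4054870605469), 21.32712173461914)
skirt side 149 ((463.85223388671875, 266.3572692871094), 21.731372833251953)
```

```bash
python3 -m inch '[{"grip":0.1,"delta_pos":[-0.0034,0.0042,-0.02],"twist":0},{"grip":0.1,"delta_pos":[-0.0034,0.0042,-0.045],"twist":0},{"grip":0.1,"delta_pos":[-0.0034,0.0042,-0.07],"twist":0},{"grip":0.1,"delta_pos":[-0.0034,0.0042,-0.085],"twist":0},{"grip":0.1,"delta_pos":[-0.0034,0.0042,-0.098],"twist":0},{"grip":0.1,"delta_pos":[-0.0034,0.0042,-0.098],"twist":0},{"grip":0.1,"delta_pos":[-0.0034,0.0042,-0.098],"twist":0}]'
```

```text
t: 8.1
eef_pos: [463.1, 267.7, 195.6]
tool_rot: [0.355, 0.935, -0.001, -0.0]
contact_force: [-0.3, 1.6, 0.0]
grip_width: 77.1
grasp_force: 0.0
```

```bash
python3 -m inch '[{"grip":0.5,"delta_pos":[0,0,0],"twist":0},{"grip":1,"delta_pos":[0,0,0],"twist":0},{"grip":1,"delta_pos":[0,0,0],"twist":0},{"grip":1,"delta_pos":[0,0,0],"twist":0},{"grip":1,"delta_pos":[0,0,0],"twist":0},{"grip":1,"delta_pos":[0,0,0],"twist":0},{"grip":1,"delta_pos":[0,0,0],"twist":0},{"grip":1,"delta_pos":[0,0,0],"twist":0}]' 60; python3 -c "
from h import *
print(monitor.read_state())"
```

```text
t: 8.77
eef_pos: [463.0, 268.9, 196.3]
tool_rot: [0.354, 0.935, 0.0, 0.0]
contact_force: [-0.1, -0.3, 6.0]
grip_width: 10.3
grasp_force: 59.5
{'t': 8.7667, 'qpos': array([-0.78317411,  0.4009832 ,  0.23929255,  1.86424037, -0.11968311,
        0.88910379,  0.3601706 ]), 'qvel': array([ 7.77538145e-04,  6.92274245e-04,  6.28136526e-04, -9.08630138e-05,
       -7.70300680e-04, -8.56096477e-04,  5.11517308e-04]), 'effort': array([ 7.65555538e-02, -5.16026044e+01,  3.82071689e+00, -2.76183861e+01,
        3.33360478e-02, -3.03393938e-01, -4.61052521e-03]), 'eef_pos': array([463.03103027, 268.91326575, 196.29336564]), 'tool_rot': array([3.54113431e-01, 9.35202324e-01, 4.83618273e-04, 2.38963449e-04]), 'contact_force': array([-0.12587027, -0.32807641,  5.95547967]), 'moment': array([-0.04306022,  0.22725834,  0.02864579]), 'grasp_force': 59.47767913341522, 'grip_width': 10.278544653395434}
```

```bash
python3 -m inch '[{"grip":1,"delta_pos":[0,0,0.015],"twist":0},{"grip":1,"delta_pos":[0,0,0.05],"twist":0},{"grip":1,"delta_pos":[0.003,-0.01,0.085],"twist":-5},{"grip":1,"delta_pos":[0.01,-0.04,0.11],"twist":-12},{"grip":1,"delta_pos":[0.018,-0.075,0.12],"twist":-19},{"grip":1,"delta_pos":[0.026,-0.11,0.12],"twist":-26},{"grip":1,"delta_pos":[0.034,-0.145,0.12],"twist":-33},{"grip":1,"delta_pos":[0.042,-0.18,0.12],"twist":-40},{"grip":1,"delta_pos":[0.05,-0.215,0.12],"twist":-47},{"grip":1,"delta_pos":[0.058,-0.25,0.12],"twist":-54},{"grip":1,"delta_pos":[0.064,-0.28,0.12],"twist":-61},{"grip":1,"delta_pos":[0.067,-0.296,0.12],"twist":-68}]'
python3 -m inch '[{"grip":1,"delta_pos":[0,0,0],"twist":-7},{"grip":1,"delta_pos":[0,0,0],"twist":-14},{"grip":1,"delta_pos":[0,0,0],"twist":-21},{"grip":1,"delta_pos":[0,0,0],"twist":-28},{"grip":1,"delta_pos":[0,0,0],"twist":-35},{"grip":1,"delta_pos":[0,0,0],"twist":-42},{"grip":1,"delta_pos":[0,0,0],"twist":-49},{"grip":1,"delta_pos":[0,0,0],"twist":-56},{"grip":1,"delta_pos":[0,0,0],"twist":-63},{"grip":1,"delta_pos":[0,0,0],"twist":-70},{"grip":1,"delta_pos":[0,0,0],"twist":-77},{"grip":1,"delta_pos":[0,0,0],"twist":-77}]'
python3 -m inch '[{"grip":1,"delta_pos":[0,0,0],"twist":0},{"grip":1,"delta_pos":[0,0,0],"twist":0},{"grip":1,"delta_pos":[0,0,0],"twist":0}]'
cat > v.py <<'E'
from h import *
s=monitor.read_state(); n=s["tool_rot"]; e=s["eef_pos"]; print(e,"tool y",90-2*np.degrees(np.arctan2(n[0],n[1])), s["qpos"][6], s["contact_force"],s["moment"])
c=cal("wrist"); im,d=get_image("wrist"); np.savez("w5",im=im,d=d,R=c[3],t=c[4]); P=cloud(d,c); Z=P[...,2]
print("grasp pt px",proj(e-[0,0,155],c),"skirt centre px",proj(e-[0,0,180],c))
iS,dS=get_image("side"); cs=cal("side"); p=proj(e-[0,0,175],cs).astype(int); np.savez("s5",im=iS,d=dS)
iT,dT=get_image("top"); 
a=cv2.resize(im,(560,420)); b=cv2.resize(iS[p[1]-40:p[1]+30,p[0]-20:p[0]+20],(240,420),interpolation=cv2.INTER_CUBIC)
save("w5.png",np.hstack([a,b])); np.savez("t5",im=iT,d=dT)
for cam in("wrist","side","top"): print(cam,boxes_of(cam,"knob_centre")[:2])
E
python3 v.py
```

```text
t: 9.77
eef_pos: [529.7, -31.9, 315.8]
tool_rot: [0.82, 0.573, -0.0, 0.001]
contact_force: [0.8, 0.5, -0.9]
grip_width: 10.8
grasp_force: 58.7
t: 10.77
eef_pos: [529.6, -27.1, 315.3]
tool_rot: [0.998, -0.059, -0.0, 0.0]
contact_force: [-0.5, -0.4, -0.7]
grip_width: 10.7
grasp_force: 58.7
t: 11.02
eef_pos: [529.7, -27.3, 315.6]
tool_rot: [0.998, -0.055, -0.0, -0.0]
contact_force: [0.2, 0.5, 0.6]
grip_width: 10.8
grasp_force: 58.7
[529.74045324 -27.28684216 315.6154642 ] tool y -96.3105094537571 -1.4625125430680344 [0.21854277 0.46329999 0.57152383] [0.00888778 0.04575903 0.00017233]
grasp pt px [280.87863698 292.6611926 ] skirt centre px [280.59917377 266.9347864 ]
wrist [{'box': [236.1, 226.9, 320.9, 351.6], 'conf': 0.98}, {'box': [0.0, 206.4, 74.9, 268.6], 'conf': 0.61}]
side [{'box': [297.7, 191.4, 316.1, 212.8], 'conf': 0.82}, {'box': [250.0, 184.1, 267.0, 206.5], 'conf': 0.74}]
top [{'box': [183.2, 179.7, 199.8, 197.4], 'conf': 0.75}, {'box': [170.7, 256.1, 190.3, 273.9], 'conf': 0.73}]
```

View pics/w5.png

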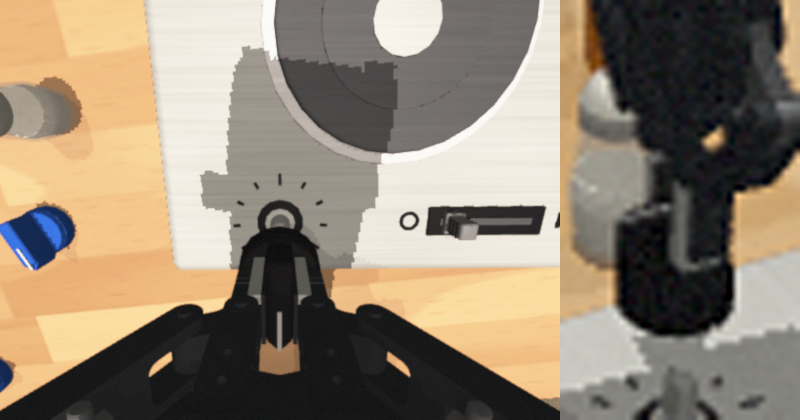

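The wrist view shows the knob held with its nose line at (280,330), pointing to -x. The spindle is just beyond the skirt at (280,215). I'll fit the skirt and bar in the depth data to get the offset within the grip.

```bash
python3 - <<'E'
from h import *
from scipy.optimize import least_squares
z=np.load("w5.npz"); f,cx,cy,_,_=cal("wrist"); P=cloud(z["d"],(f,cx,cy,z["R"],z["t"])); Z=P[...,2]
m=np.zeros(Z.shape,bool); m[215:300,225:335]=1
r=np.hypot(P[...,0]-529,P[...,1]+27)
q=P[m&(r<35)&(Z>95)&(Z<170)]
print(np.histogram(q[:,2],bins=np.arange(100,170,3)))
# outer edge of skirt per column (first row from top)
E=[]
for u in range(236,322,2):
    col=np.where((Z[215:300,u]>100)&(Z[215:300,u]<170)&(r[215:300,u]<35))[0]
    if len(col): E.append(P[215+col[0],u])
E=np.array(E); print(np.round(E[::5],1))
def fit(E):
    s=least_squares(lambda p:np.hypot(E[:,0]-p[0],E[:,1]-p[1])-22,[529,-27],loss="soft_l1"); return s.x,np.abs(s.fun).mean()
print("top edge",fit(E))
zt=np.median(E[:,2])
q=q[np.abs(q[:,2]-zt)<3]; print("skirt top pts",len(q),zt,cv2.minEnclosingCircle(q[:,:2].astype(np.float32)))
# shaft
q=P[(np.hypot(P[...,0]-528.4,P[...,1]+27.2)<14)&(Z>70)&(Z<90)]; print("shaft",len(q), q.mean(0) if len(q) else 0)
ring=P[(Z<66)&(np.hypot(P[...,0]-528.4,P[...,1]+27.2)<25)&(z["im"].sum(-1)<150)]; print("dark ring",len(ring),ring.min(0),ring.max(0))
# nose line direction
im=z["im"].astype(int); w=np.argwhere((im[300:350,265:297].min(-1)>150)); w=w[:, ::-1]+[265,300]
L=np.array([P[v,u] for u,v in w]); L=L[L[:,2]>120]; print(len(L)); a=cv2.fitLine(L[:,:2].astype(np.float32),2,0,.01,.01).ravel(); print("line dir",np.degrees(np.arctan2(a[1],a[0])),a, L.mean(0))
E
```

```text
(array([  0,   0,   0,   0,   0,   0,   8, 111, 131, 135, 214, 258, 808,
       101,  60, 117, 173, 219, 253, 261, 690, 754, 234]), array([100, 103, 106, 109, 112, 115, 118, 121, 124, 127, 130, 133, 136,
       139, 142, 145, 148, 151, 154, 157, 160, 163, 166, 169]))
[[538.1  -8.6 159.9]
 [538.6  -9.2 121.3]
 [544.5 -15.7 123.4]
 [547.  -21.4 122.6]
 [547.5 -26.8 122.3]
 [546.  -32.1 121.6]
 [544.1 -37.3 121.1]
 [540.1 -42.4 121.2]
 [532.3 -47.  123.5]]
top edge (array([525.1384199 , -26.18097546]), np.float64(0.16217513631751757))
skirt top pts 181 122.46213559705524 ((534.1778564453125, -27.01369285583496), 20.078685760498047)
shaft 157 [534.97124499 -27.89708935  78.16837838]
dark ring 481 [521.69327951 -42.78540729  59.88288444] [545.79665381 -10.75304391  63.71282552]Traceback (most recent call last):
  File "<stdin>", line 24, in <module>
IndexError: too many indices for array: array is 1-dimensional, but 2 were indexed
```

```bash
python3 - <<'E'
from h import *
from scipy.optimize import least_squares
z=np.load("w5.npz"); f,cx,cy,_,_=cal("wrist"); P=cloud(z["d"],(f,cx,cy,z["R"],z["t"])); Z=P[...,2]; im=z["im"].astype(int)
def fit(E,r0=None):
    g=(lambda p:np.hypot(E[:,0]-p[0],E[:,1]-p[1])-(r0 or p[2])); s=least_squares(g,[529,-27,20],loss="soft_l1",f_scale=.5); return np.round(s.x,2),round(np.abs(s.fun).mean(),2)
m=np.zeros(Z.shape,bool); m[215:300,225:335]=1; r=np.hypot(P[...,0]-526,P[...,1]+27)
S=P[m&(r<26)&(Z>122)&(Z<134)]; print("side wall",len(S),fit(S,22),fit(S))
T=P[m&(r<26)&(Z>136.5)&(Z<140.5)]; h=cv2.convexHull(T[:,:2].astype(np.float32))[:,0]; h=h[h[:,0]>530]; print("top rim",len(h),fit(h,22),fit(h), T[:,2].mean())
# ring on deck: dark annulus edge pixels
D=(im.sum(-1)<200)&(Z<66)&(Z>55)&(np.hypot(P[...,0]-529,P[...,1]+27)<22); R=P[D]; rr=np.hypot(R[:,0]-529,R[:,1]+27)
h=cv2.convexHull(R[:,:2].astype(np.float32))[:,0]; h=h[h[:,0]>528]; print("ring outer",len(h),fit(h), R[:,2].mean())
w=np.load("w4.npz"); Q=cloud(w["d"],(f,cx,cy,w["R"],w["t"])); jm=w["im"].astype(int)
D=(jm.sum(-1)<200)&(Q[...,2]<66)&(Q[...,2]>55)&(np.hypot(Q[...,0]-529,Q[...,1]+27)<22); h=cv2.convexHull(Q[D][:,:2].astype(np.float32))[:,0]; print("w4 ring",len(h),fit(h))
w=np.load("w3.npz"); Q=cloud(w["d"],(f,cx,cy,w["R"],w["t"])); jm=w["im"].astype(int)
D=(jm.sum(-1)<200)&(Q[...,2]<66)&(Q[...,2]>55)&(np.hypot(Q[...,0]-529,Q[...,1]+27)<22); h=cv2.convexHull(Q[D][:,:2].astype(np.float32))[:,0]; print("w3 ring",len(h),fit(h))
v,u=np.where(im[305:350,268:294].min(-1)>140); print(len(u),np.polyfit(v+305,u+268,1), "tool axis px dir", proj([529.7,-27.3,163],(f,cx,cy,z["R"],z["t"])),proj([509.7,-29.5,163],(f,cx,cy,z["R"],z["t"])))
E
```

```text
side wall 610 (array([525.04, -26.18,  20.  ]), np.float64(0.22)) (array([525.42, -26.22,  21.67]), np.float64(0.21))
top rim 15 (array([524.39, -26.71,  20.  ]), np.float64(0.4)) (array([526.14, -26.44,  20.6 ]), np.float64(0.12)) 138.07418976489214
ring outer 18 (array([529.81, -26.88,  15.98]), np.float64(0.1)) 61.91401279673547
w4 ring 28 (array([528.99, -27.5 ,  16.29]), np.float64(0.2))
w3 ring 24 (array([528.85, -27.76,  16.09]), np.float64(0.19))
38 [-8.33449090e-04  2.79380718e+02] tool axis px dir [280.95109766 295.65962227] [290.74939563 334.26210462]
```

```bash
python3 -m inch '[{"grip":1,"delta_pos":[0.0046,-0.0006,-0.01],"twist":0},{"grip":1,"delta_pos":[0.0046,-0.0006,-0.022],"twist":0},{"grip":1,"delta_pos":[0.0046,-0.0006,-0.032],"twist":0},{"grip":1,"delta_pos":[0.0046,-0.0006,-0.032],"twist":0},{"grip":1,"delta_pos":[0.0046,-0.0006,-0.032],"twist":0},{"grip":1,"delta_pos":[0.0046,-0.0006,-0.036],"twist":0},{"grip":1,"delta_pos":[0.0046,-0.0006,-0.038],"twist":0},{"grip":1,"delta_pos":[0.0046,-0.0006,-0.039],"twist":0},{"grip":1,"delta_pos":[0.0046,-0.0006,-0.039],"twist":0}]'; python3 -c "
from h import *
s=monitor.read_state();print(s['eef_pos'],s['contact_force'],s['moment'])"
```

```text
t: 12.07
eef_pos: [534.4, -27.9, 276.6]
tool_rot: [0.998, -0.057, 0.0, -0.0]
contact_force: [-0.2, -0.1, -0.8]
grip_width: 10.9
grasp_force: 58.7
[534.36449108 -27.89082207 276.61531144] [-0.21653527 -0.11454728 -0.7827219 ] [-0.01144213  0.02642163 -0.01751854]
```

```bash
python3 -m inch '[{"grip":1,"delta_pos":[0,0,-0.0015],"twist":0},{"grip":1,"delta_pos":[0,0,-0.003],"twist":0},{"grip":1,"delta_pos":[0,0,-0.0045],"twist":0},{"grip":1,"delta_pos":[0,0,-0.006],"twist":0},{"grip":1,"delta_pos":[0,0,-0.006],"twist":0}]'; python3 -c "
from h import *
s=monitor.read_state();print(s['eef_pos'],s['contact_force'],s['moment'])"
```

```text
t: 12.48
eef_pos: [534.3, -27.8, 270.4]
tool_rot: [0.998, -0.057, -0.0, -0.0]
contact_force: [-0.0, -0.8, -0.7]
grip_width: 10.6
grasp_force: 58.7
[534.27501153 -27.84798339 270.37499476] [-0.0077173  -0.80952705 -0.67488204] [0.01624447 0.01754817 0.01581049]
```

```bash
for i in 1; do python3 -m inch '[{"grip":1,"delta_pos":[0,0,-0.0015],"twist":0},{"grip":1,"delta_pos":[0,0,-0.003],"twist":0},{"grip":1,"delta_pos":[0,0,-0.0045],"twist":0},{"grip":1,"delta_pos":[0,0,-0.006],"twist":0},{"grip":1,"delta_pos":[0,0,-0.006],"twist":0},{"grip":1,"delta_pos":[0,0,-0.006],"twist":0}]'; done
```

```text
t: 12.98
eef_pos: [534.4, -27.9, 264.9]
tool_rot: [0.998, -0.057, 0.0, -0.0]
contact_force: [-1.2, 0.6, 3.0]
grip_width: 11.3
grasp_force: 59.1
```

```bash
python3 -m inch '[{"grip":1,"delta_pos":[0,0,-0.001],"twist":0},{"grip":1,"delta_pos":[0,0,-0.002],"twist":0},{"grip":1,"delta_pos":[0,0,-0.003],"twist":0},{"grip":1,"delta_pos":[0,0,-0.004],"twist":0},{"grip":1,"delta_pos":[0,0,-0.004],"twist":0}]'; python3 -m inch '[{"grip":1,"delta_pos":[0,0,-0.001],"twist":0},{"grip":1,"delta_pos":[0,0,-0.002],"twist":0},{"grip":1,"delta_pos":[0,0,-0.002],"twist":0},{"grip":1,"delta_pos":[0,0,-0.002],"twist":0}]'
```

```text
t: 13.4
eef_pos: [534.5, -28.0, 261.1]
tool_rot: [0.998, -0.057, 0.0, -0.0]
contact_force: [-2.4, 0.1, 8.5]
grip_width: 10.9
grasp_force: 60.2
t: 13.73
eef_pos: [534.7, -28.2, 260.7]
tool_rot: [0.998, -0.057, 0.001, -0.001]
contact_force: [-9.2, 1.7, 25.6]
grip_width: 10.9
grasp_force: 62.6
```

```bash
python3 -m inch '[{"grip":1,"delta_pos":[0,0,0],"twist":0},{"grip":1,"delta_pos":[0,0,0],"twist":0},{"grip":1,"delta_pos":[0,0,0],"twist":0},{"grip":1,"delta_pos":[0,0,0],"twist":0}]'; python3 -c "
from h import *
im,d=get_image('side'); save('s9.png',cv2.resize(im[130:310,200:440],(800,600)))"
```

```text
t: 14.07
eef_pos: [534.7, -28.2, 260.7]
tool_rot: [0.998, -0.057, 0.001, -0.001]
contact_force: [-9.8, 1.5, 25.2]
grip_width: 10.9
grasp_force: 62.6
```

View pics/s9.png

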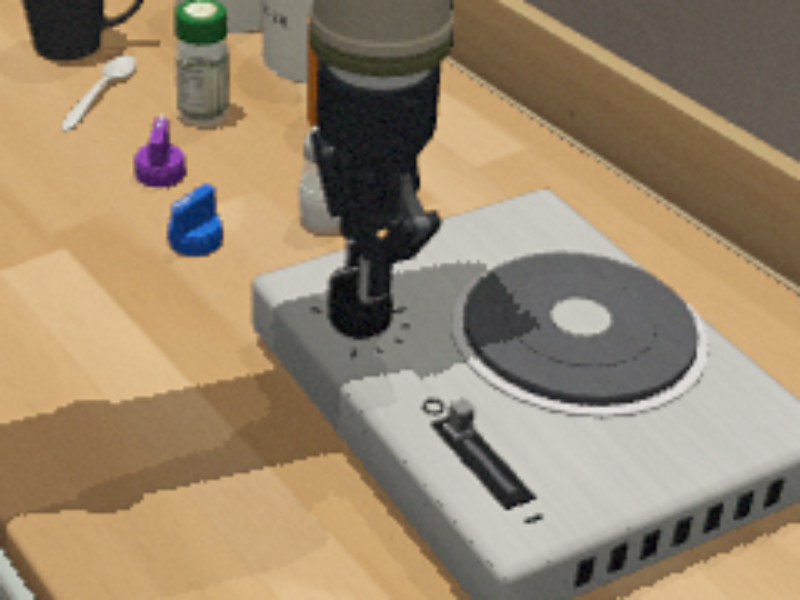

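The side view shows the knob seated low on the deck at (360,300) and still held. The switch is at the ring end (460,415), and the jar and mill are standing.

```bash
python3 -c "
from plant import order
print(order.sign_off())"
```

```text
the job is handed in; nothing more can be done
None
```

I slid the switch to its ring (off) end, then fitted the black knob on the D-spindle and pressed it to its stop at about 25 N. The gripper was still holding it when I handed in at about 14 s. No verdict came back.

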